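# Clamp the edge burnisher in the bench chuck

## Robot

A 6-joint arm with a two-finger parallel gripper is mounted at the origin on the work surface. World frame = base frame: x ahead of the robot, y to its left, z up, the work surface at z = 0. Lengths are in m, angles in rad, forces in N, time in s.
With the tool pointing down it reaches from about 0.425 to 0.95 m from the base axis. Payload 3.5 kg.
Tool frame: the origin (TCP) lies midway between the tips of the shut fingers; the grasp point (between the pads) lies 19 mm behind it; z points along the fingers, y is the direction in which the jaws open and shut (so a half turn about z gives the same grasp; the last joint's range is limited). The gripper opens to 85 mm and grips with 20 to 120 N. Pads are 22 mm wide; open, the fingers measure 114 mm over their backs; the gripper's body (76 mm by 85 mm) begins 54 mm behind the grasp point. The pads swing forward as they close: fully open they stand 13 mm farther back than shut.
Start: joints at [-1.455, 0.286, 1.577, -0, 1.279, -0.15], TCP at [0.177, -0.651, 0.231] pointing down, gripper open.
Joint ranges: [-2.77, 2.77], [-0.9, 2.22], [0.21, 2.48], [-1.53, 4.67], [0.24, 2.81], [-2.84, 2.84]. Speed limits (rad/s): [2.79, 2.79, 3.14, 3.14, 3.14, 3.14].

## Interface

Orientations are given as a unit quaternion [x, y, z, w].
In Python, from plant import * gives the robot as it stands.
- The arm moves only by the shell command python3 -m jog 'ROWS' [FORCE]. ROWS is a JSON object of lists of equal length, an entry for each row: "travel": the shift along the world's x, y, z in mm, a list of three; "dr": the turn, a rotation vector about the world's x, y, z in degrees, a list of three; "jaw": the closure in counts, from 0 (fully open) to 255 (shut). In form: {"travel": [[x, y, z], ...], "dr": [[wx, wy, wz], ...], "jaw": [jaw, ...]}. A call has 1 to 5 rows; each row shifts and turns the commanded pose from where the row before left it; what a row does not reach is not made up. A row lasts 1/12 s, in which the tool goes at most 41.7 mm and 7.16 degrees, less where a joint would pass 70% of its speed; a pose out of reach is approached as far as the arm can. A call is refused whole if a number of a shift passes 41.7 or a number of a turn 7.16, either way. A call with a gripper value outside its range is refused whole. The fingers move at their own pace and stop on an object; FORCE is the grip in N (left out, the last holds). Time passes only in rows, so rows that do not move let the fingers close. It gives the time, the measured TCP pose, the force and the opening at its end, in the units of the state.
- get_state(): the state, without advancing time (a new reading comes with each control period).
- read_camera(name): name is "side" or "top" or "wrist"; returns the picture (420x560x3 uint8, red, green, blue); there is no depth.
- camera_info(name): a dict with "K" (3x3 intrinsics, pixels), "R" (3x3) and "t" (3): a world point X has camera coordinates R X + t; the wrist camera has in their place "mount" (4x4, takes a point from camera to tool coordinates, whose origin is the TCP and whose axes are the flange's). Camera axes: x right, y down, z forward; pixel columns grow to the right and rows downward; lengths in m; the calibration is good to about 2 mm. A picture is of the moment at which its call begins: read the wrist's pose just before it. camera_info takes no time and is no camera call.
- sign_off(): hands the job in, once; it reports no verdict.
The state is a dict: "time": time; "qpos": joint angles; "dq": joint speeds; "joint_efforts": joint torques, N m; "eef_pos": TCP position; "tcp_rot": TCP orientation; "contact_force": force on the tool from outside, world axes, zero at the start; "wrist_torque": the same for the moment, N m; "opening": opening from 0.0 (shut) to 1.0 (fully open).
Only numpy, scipy, OpenCV 4.12 (cv2) and the standard library are available. Lean on these libraries where they do the work, as an engineer would, in place of code of your own. Each camera call takes 0.05 s, during which the arm holds its last target. There are 200 camera calls.

## Task

In this leather workshop, take the grooved burnisher out of the wooden rack, stand its steel shank all the way down in the bench chuck, and turn the chuck's knurled sleeve clockwise (seen from above) until the three jaws grip the shank firmly and hold it upright. Hand-tight only: stop when the sleeve goes tight, do not force it, and leave the burnisher clamped. Leave the other two bits in the rack and do not shove or tip the other things on the bench.

Things in the scene. Friction and masses are not known exactly. Their poses are not given: they have to be found in the camera images.
- burnisher: the bit to clamp: steel shank 16 mm diameter, 68 mm long, carrying a hardwood wheel 40 mm diameter and 24 mm high with two grooves round its rim (92 mm in all, 0.12 kg or so). Starts standing upright, loose, in one of the rack's holes. Origin: centre of the shank's foot; z up along the shank; the wheel spans z = 68 to 92 mm
- dome: another bit in the rack, same shank; its wooden head is a smooth dome 40 mm diameter, 24 mm high. Leave it. Origin: centre of the shank's foot
- drum: another bit in the rack, same shank; its wooden head is a plain drum 28 mm diameter, 50 mm high. Leave it. Origin: centre of the shank's foot
- rack: fixed dark wooden block 70 x 230 x 55 mm (x, y, z) with three blind holes of 19 mm diameter, 45 mm deep, in a row along its y, 80 mm apart, the middle one at its centre. Origin: centre of its underside. A bit standing in it has its foot 10 mm above the table and its head 23 mm above the block
- chuck_floor (a point): bottom of the bore of the fixed, upright chuck, on its axis, 38 mm above the table: the shank's foot rests here when fully home. The chuck has a painted foot 116 mm diameter to 20 mm high, then 94 mm diameter to 58 mm high, the sleeve above. The bore is 22 mm wide below 76 mm height; above, the open jaws leave at least 24 mm
- chuck_axis (a point): on the same axis, centre of the sleeve's top edge, 104 mm above the table; z up. Once the burnisher is home its wheel stands over the sleeve, from 106 to 130 mm above the table: a gripper that reaches round the sleeve from above straddles it
- sleeve: knurled steel sleeve, 58 mm diameter, 60 to 104 mm above the table, 40 mm hole. Origin: on the axis at its lower edge. Turns about the upright axis; clockwise seen from above closes each jaw by 2.5 mm per rad. The start opening differs: the jaws meet the shank after 1.6 to 2.5 rad, so regrasp
- sleeve_grip (a point): on the axis, 85 mm above the table: a height to grip the sleeve. The sleeve turns against 0.25 N m of friction and stays where left; once the jaws meet the shank the torque climbs about 1 N m per rad. 0.3 to 0.6 N m more than in free turning is hand-tight, under 0.15 loose, over 0.9 forced. Compare like with like: halted, friction carries some of the load and readings drop by up to 0.5
- jaw1: jaw 1 of three, a steel block 18 mm wide, from 78 to 106 mm above the table, sliding to the chuck's axis as the sleeve turns; flat inner face. Origin: lower middle of the inner face; x points away from the chuck's axis
- jaw2: jaw 2 of three, a steel block 18 mm wide, from 78 to 106 mm above the table, sliding to the chuck's axis as the sleeve turns; flat inner face. Origin: lower middle of the inner face; x points away from the chuck's axis
- jaw3: jaw 3 of three, a steel block 18 mm wide, from 78 to 106 mm above the table, sliding to the chuck's axis as the sleeve turns; flat inner face. Origin: lower middle of the inner face; x points away from the chuck's axis
- bottle: white plastic bottle, 70 mm diameter, 190 mm tall. Bystander
- jar: clear jar with yellow lid, 80 mm diameter, 80 mm tall. Bystander
- cup: glass tumbler, 66 mm diameter, 85 mm tall. Bystander
- tape: paper tape roll, 90 mm diameter, 25 mm tall. Bystander
- awl: screwdriver-shaped awl lying down. Bystander
- mallet: hammer lying down, 250 mm long. Bystander
- notebook: brown hardback notebook, 190 x 130 x 18 mm, lying flat. Bystander
- tin: round steel tin, 60 mm diameter, 45 mm tall. Bystander
Mind the look-alikes: they are no part of the job. There is more than one size of the part that bears chuck_floor; the job needs the smaller. What is shaped like the burnisher but purple is not meant.

How it is judged:
On the way, in this order (a step that is already met when the one before it is completed fails the run):
1. the burnisher stands fully home in the chuck's bore (horizontal distance between burnisher and chuck_floor below 0.005 m and z of burnisher in the frame of chuck_floor between -0.004 and 0.004 m), for 0.2 s.
2. all three jaws grip the shank (all of step 1 and contact force between each of jaw1, jaw2, jaw3 and burnisher above 10 N), for 0.2 s.
At the end, for the whole second after the job is handed in: the burnisher stands in the chuck with its foot within 4 mm of the bore's bottom and 5 mm of its axis, upright within 0.05 rad, at rest, each of the three jaws pressing on it with more than 10 N; the dome and the drum still stand in their holes (within 20 mm of their start) (all of step 2 and angle between burnisher's own z axis and vertical below 0.05 rad and linear speed of burnisher below 0.02 m/s and distance of each of dome, drum from where it was at the start of the episode below 0.02 m); the robot touches nothing.
It fails at once if a jaw squeezes the shank with more than 150 N (sleeve forced) (contact force between any of jaw1, jaw2, jaw3 and burnisher above 150 N).
It fails at once if the dome or the drum is moved by more than 40 mm (distance of any of dome, drum from where it was at the start of the episode above 0.04 m).
It fails at once if a bystander is shoved by more than 50 mm (distance of any of bottle, jar, cup, tape, awl, mallet, notebook, tin from where it was at the start of the episode above 0.05 m).
It fails at once if a standing bystander is tipped over (angle between any of bottle, jar, cup, tin, tape's own z axis and vertical above 0.5 rad).
It also fails if it takes over 58 s, if anything falls off the work surface, if the arm or the gripper's body presses on something with over 40 N, if the wrist force passes 120 N, or if a joint passes its speed limit or range.

## Working session

There is one attempt and no reset: what is moved stays moved. The work goes in short steps, Python scripts to look and compute and a shell command to move; the robot and the scene stay as the last step left them, time stands still between calls to the robot, and variables do not carry over. Pictures are saved under pics/ and viewed, about 8 in all and at most 12, crops included, and the job is handed in when it is done.

```bash
mkdir -p pics; ls; python3 - <<'E'
from plant import *
import cv2,numpy as np
s=get_state();print(s)
ims=[]
for n in("side","top","wrist"):
    im=read_camera(n);cv2.imwrite(f"pics/{n}0.png",im[...,::-1]);i=camera_info(n)
    print(n,{k:np.round(np.array(v),4).tolist() for k,v in i.items()})
E
```

```text
pics
{'time': 0.0, 'qpos': array([-1.45501239e+00,  2.87175664e-01,  1.57819038e+00,  2.06608811e-05,
        1.27860070e+00, -1.50013007e-01]), 'dq': array([-0.00097631,  0.0007042 ,  0.00135624,  0.00127032,  0.00144392,
        0.00025954]), 'joint_efforts': array([ 6.60596834e-05, -4.05982554e+01, -2.92624980e+01, -9.50147523e-05,
        5.74421865e-03,  9.14270174e-06]), 'eef_pos': array([ 0.17725538, -0.65062431,  0.22993327]), 'tcp_rot': array([ 9.91181686e-01,  1.32504553e-01,  3.02022934e-05, -1.18670054e-03]), 'contact_force': array([-0.47818581, -0.80277715,  0.06983905]), 'wrist_torque': array([-0.03370795, -0.00309768, -0.02677838]), 'opening': 1.0005925362205168}
side {'K': [[482.8035, 0.0, 280.987], [0.0, 482.8035, 204.3678], [0.0, 0.0, 1.0]], 'R': [[0.9929, -0.1191, 0.0043], [-0.0883, -0.7591, -0.645], [0.0801, 0.64, -0.7642]], 't': [-0.5189, 0.0752, 1.2646]}
top {'K': [[445.971, 0.0, 274.2463], [0.0, 445.971, 209.0854], [0.0, 0.0, 1.0]], 'R': [[-0.0247, -0.9996, -0.0107], [-0.9919, 0.0258, -0.1245], [0.1247, 0.0076, -0.9922]], 't': [0.0119, 0.5375, 1.4501]}
wrist {'K': [[305.5902, 0.0, 276.014], [0.0, 305.5902, 208.6614], [0.0, 0.0, 1.0]], 'mount': [[0.0009, -0.9574, -0.2886, 0.0739], [1.0, 0.0007, 0.001, 0.0007], [-0.0008, -0.2886, 0.9574, -0.1427], [0.0, 0.0, 0.0, 1.0]]}
```

View pics/side0.png

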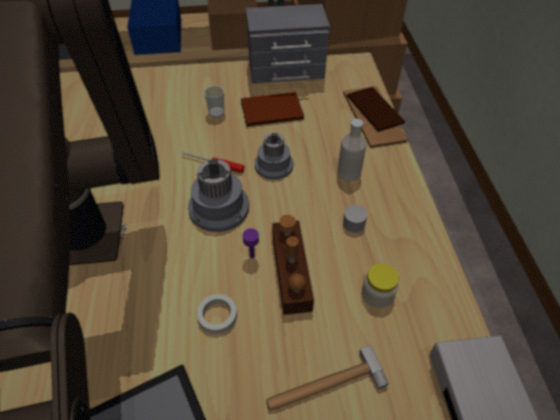

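View pics/top0.png

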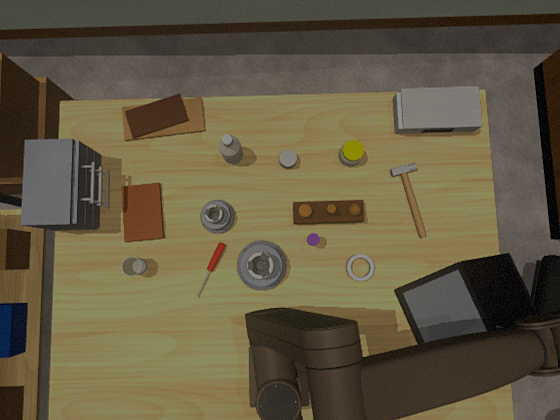

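The small chuck is at side (274,155) / top (216,215) and its larger twin at top (262,265). The rack heads are at top (305,210), (331,209) and (355,210), and the purple look-alike stands loose at top (313,240). Next I'll crop the rack and chuck and measure both.

```bash
cat > h.py <<'E'
from plant import *
import cv2,numpy as np
def ray(n,uv,h,pose=None):
    i=camera_info(n);d=np.linalg.inv(i["K"])@[uv[0],uv[1],1]
    if n=="wrist":
        from scipy.spatial.transform import Rotation as Ro
        T=np.eye(4);T[:3,:3]=Ro.from_quat(pose["tcp_rot"]).as_matrix();T[:3,3]=pose["eef_pos"]
        M=T@np.array(i["mount"]);c=M[:3,3];d=M[:3,:3]@d
    else:
        R=np.array(i["R"]);c=-R.T@i["t"];d=R.T@d
    return c+d*(h-c[2])/d[2]
def proj(n,X):
    i=camera_info(n);p=i["K"]@(np.array(i["R"])@X+i["t"]);return p[:2]/p[2]
E
python3 - <<'E'
from h import *
s=cv2.imread("pics/side0.png");t=cv2.imread("pics/top0.png")
a=cv2.resize(s[120:320,180:330],None,fx=2.6,fy=3,interpolation=3)
a=cv2.resize(s[125:315,180:330],None,fx=3,fy=3,interpolation=3)
b=cv2.resize(t[185:295,190:370],None,fx=1.8*1,fy=1.8,interpolation=3)
a=cv2.convertScaleAbs(a,alpha=1.6);b=cv2.convertScaleAbs(b,alpha=1.6)
o=np.zeros((570,780,3),np.uint8);o[:,:450]=a;o[:198,452:776]=b[:, :324]
cv2.imwrite("pics/crop1.png",o)
for nm,uv,h in(("head L",(305,210),.1),("mid",(331,209),.1),("R",(355,210),.1),("chuck S foot",(216,216),.02),("chuckS sleeve",(213,213),.104),("chuck L",(262,265),.02)):
    print(nm,ray("top",uv,h).round(3))
for nm,uv,h in(("far",(287,220),.1),("mid",(292,242),.1),("near",(297,282),.1),("chuckS",(275,143),.104)):
    print(nm,ray("side",uv,h).round(3))
E
```

```text
head L [ 0.524 -0.1    0.1  ]
mid [ 0.525 -0.182  0.1  ]
R [ 0.52  -0.258  0.1  ]
chuck S foot [0.521 0.194 0.02 ]
chuckS sleeve [0.521 0.192 0.104]
chuck L [0.354 0.043 0.02 ]
far [ 0.525 -0.097  0.1  ]
mid [ 0.528 -0.163  0.1  ]
near [ 0.525 -0.271  0.1  ]
chuckS [0.526 0.174 0.104]
```

View pics/crop1.png

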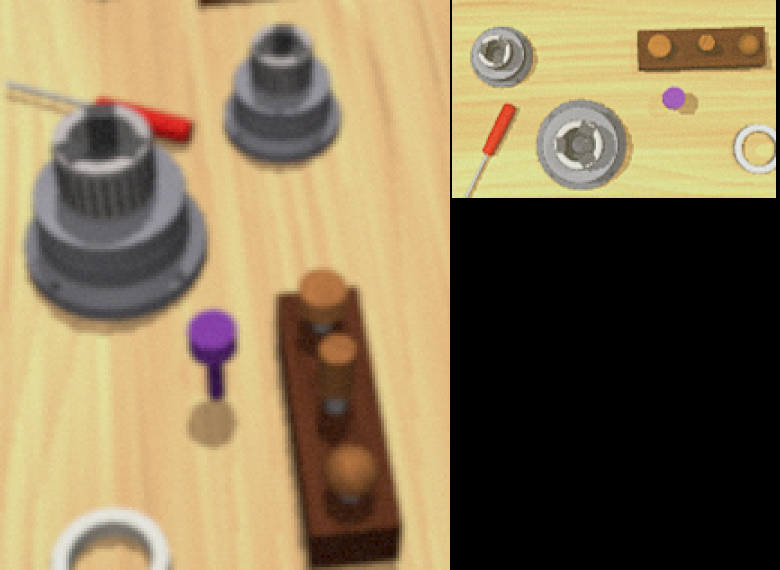

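From the crop: the far head at crop (322,290), top image (305,210), is a flat wide disc, so it is the burnisher. The narrow tall middle head is the drum and the near round one is the dome. The purple disc is rejected. The smaller chuck at crop (282,90) is the one to use. I'm moving over the burnisher to look from close by.

```bash

python3 -m jog '{"travel":[[20,33,4],[21,34,2],[21,34,2],[21,34,2],[21,34,2]],"dr":[[0,0,4.7],[0,0,4.7],[0,0,4.7],[0,0,4.7],[0,0,4.7]],"jaw":[0,0,0,0,0]}' | tail -c 300
python3 -m jog '{"travel":[[21,34,2],[21,34,2],[21,34,2],[21,34,2],[21,34,2]],"dr":[[0,0,4.7],[0,0,4.7],[0,0,4.7],[0,0,4.7],[0,0,4.7]],"jaw":[0,0,0,0,0]}'| tail -c 300
python3 -m jog '{"travel":[[21,34,2],[21,34,0],[21,34,0],[21,34,0],[21,34,0]],"dr":[[0,0,4.7],[0,0,4.7],[0,0,4.7],[0,0,4.7],[0,0,4.7]],"jaw":[60,60,60,60,60]}'
python3 -m jog '{"travel":[[20,30,0],[0,0,0],[0,0,0]],"dr":[[0,0,4.7],[0,0,0],[0,0,0]],"jaw":[60,60,60]}'
python3 - <<'E'
from h import *
s=get_state();im=read_camera("wrist");cv2.imwrite("pics/w1.png",im[...,::-1]);np.save("w1.npy",np.r_[s["eef_pos"],s["tcp_rot"]])
print(s)
print("purple",ray("top",(313,240),.09),ray("side",(251,237),.09),ray("side",(251,258),0))
E
```

```text
time: 0.57
eef_pos: [0.2818, -0.4804, 0.2429]
tcp_rot: [0.943, 0.333, 0.0, -0.0]
contact_force: [0.7, -0.1, 0.2]
opening: 0.998
time: 0.98
eef_pos: [0.3868, -0.3103, 0.2532]
tcp_rot: [0.855, 0.518, 0.0, -0.0]
contact_force: [1.3, -0.4, -0.1]
opening: 1.0
time: 1.4
eef_pos: [0.4918, -0.1403, 0.2552]
tcp_rot: [0.732, 0.682, -0.0, 0.0]
contact_force: [0.3, 0.6, 0.9]
opening: 0.763
time: 1.65
eef_pos: [0.5117, -0.1105, 0.2549]
tcp_rot: [0.703, 0.711, -0.0, -0.0]
contact_force: [0.3, 0.2, 1.1]
opening: 0.765
{'time': 1.65, 'qpos': array([-4.06567056e-01, -6.91029475e-02,  1.91994645e+00, -3.50487277e-04,
        1.29166613e+00, -4.17545796e-01]), 'dq': array([-0.05264782, -0.01032009,  0.0112634 , -0.01238754,  0.00173427,
        0.00228613]), 'joint_efforts': array([ 1.12216439e+00, -2.66600615e+01, -2.96338123e+01,  9.05298279e-02,
       -8.76767066e-03, -6.40035098e-03]), 'eef_pos': array([ 0.51168089, -0.11054368,  0.25490579]), 'tcp_rot': array([ 7.03180108e-01,  7.11011601e-01, -3.24059288e-04, -3.65469408e-04]), 'contact_force': array([0.28082013, 0.21647124, 1.12404286]), 'wrist_torque': array([-0.01038828,  0.04043301,  0.01065402]), 'opening': 0.765322765095848}
purple [ 0.42866862 -0.12250399  0.09      ] [ 0.43480567 -0.13018197  0.09      ] [ 0.43099978 -0.1291299   0.        ]
```

View pics/w1.png

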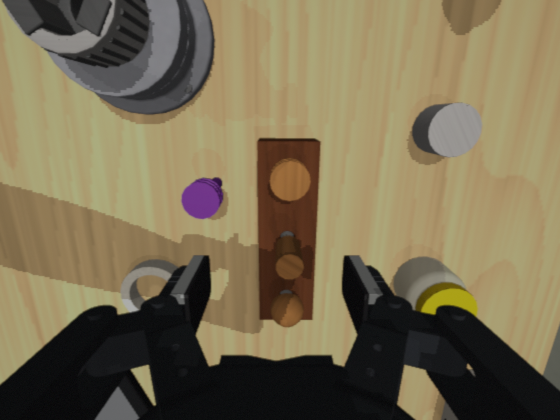

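The close view shows the flat wheel at (290,181), the drum at (290,266), the dome at (287,308) and the purple piece at (203,198), with fingers along world x. I'll refine the wheel centre and view the chuck too.

```bash
python3 - <<'E'
from h import *
p=np.load("w1.npy");P=dict(eef_pos=p[:3],tcp_rot=p[3:])
im=cv2.imread("pics/w1.png")
hsv=cv2.cvtColor(im,cv2.COLOR_BGR2HSV)
print("px",hsv[181,290],hsv[150,270],hsv[192,290],hsv[198,290])
roi=np.zeros(im.shape[:2],np.uint8);roi[150:215,262:318]=1
m=((hsv[...,2]>105)&(hsv[...,1]>100)).astype(np.uint8)*roi
c=max(cv2.findContours(m,0,1)[0],key=cv2.contourArea)
(x,y),r=cv2.minEnclosingCircle(c);print("circ",x,y,r,cv2.contourArea(c),cv2.boundingRect(c))
w=np.array([ray("wrist",q[0],.102,P) for q in c]);print("extent",w.min(0),w.max(0),"mid",(w.min(0)+w.max(0))/2)
for n,q in(("rack tl",(258,139)),("tr",(319,139)),("bl",(262,319)),("br",(313,319))):print(n,ray("wrist",q,.055,P).round(4))
# small chuck foot in top & side views: grey mask
for n,f,(x0,y0,x1,y1) in(("top","pics/top0.png",(190,190,245,245)),("side","pics/side0.png",(245,125,305,180))):
    t=cv2.imread(f);h=cv2.cvtColor(t,cv2.COLOR_BGR2HSV)
    roi=np.zeros(t.shape[:2],np.uint8);roi[y0:y1,x0:x1]=1
    m=((h[...,1]<75)).astype(np.uint8)*roi
    m=cv2.morphologyEx(m,cv2.MORPH_OPEN,np.ones((3,3)))
    c=cv2.convexHull(max(cv2.findContours(m,0,1)[0],key=cv2.contourArea))
    w=np.array([ray(n,q[0],.02 ,P) for q in c]);print(n,cv2.boundingRect(c),"ext",w.min(0).round(4),w.max(0).round(4),((w.min(0)+w.max(0))/2).round(4))
E
```

```text
px [ 15 156 152] [ 11 171  85] [ 15 159 148] [ 15 157 146]
circ 289.8766174316406 179.2337646484375 21.370485305786133 1287.5 (270, 158, 41, 43)
extent [ 0.50608518 -0.1177593   0.102     ] [ 0.54560201 -0.0758598   0.102     ] mid [ 0.5258436  -0.09680955  0.102     ]
rack tl [ 0.4919 -0.0617  0.055 ]
tr [ 0.5587 -0.0609  0.055 ]
bl [ 0.4959 -0.293   0.055 ]
br [ 0.563  -0.2922  0.055 ]
top (201, 200, 33, 34) ext [0.4638 0.1371 0.02  ] [0.5757 0.2449 0.02  ] [0.5197 0.191  0.02  ]
side (254, 133, 40, 46) ext [0.4651 0.1187 0.02  ] [0.5803 0.3115 0.02  ] [0.5227 0.2151 0.02  ]
```

Wheel centre is about (0.526, -0.097). Its measured diameter is 40–42 mm, and the rack corners put the hole at (0.526, -0.097), so they agree. Descending and gripping.

```bash

python3 -m jog '{"travel":[[14,13.5,-20],[0,0,-35],[0,0,-35],[0,0,-35],[0,0,-25]],"dr":[[0,0,-0.6],[0,0,0],[0,0,0],[0,0,0],[0,0,0]],"jaw":[60,60,60,60,60]}' 30
python3 -m jog '{"travel":[[0,0,-15],[0,0,-10],[0,0,0],[0,0,0]],"dr":[[0,0,0],[0,0,0],[0,0,0],[0,0,0]],"jaw":[60,60,60,60]}'
python3 -m jog '{"travel":[[0,0,0],[0,0,0],[0,0,0],[0,0,0],[0,0,0]],"dr":[[0,0,0],[0,0,0],[0,0,0],[0,0,0],[0,0,0]],"jaw":[255,255,255,255,255]}' 30
python3 -m jog '{"travel":[[0,0,0],[0,0,8],[0,0,12],[0,0,20],[0,0,0]],"dr":[[0,0,0],[0,0,0],[0,0,0],[0,0,0],[0,0,0]],"jaw":[255,255,255,255,255]}' 30
```

```text
time: 2.12
eef_pos: [0.5231, -0.0997, 0.1021]
tcp_rot: [0.709, 0.705, -0.001, -0.002]
contact_force: [-0.5, -0.3, -0.4]
opening: 0.766
time: 2.45
eef_pos: [0.5252, -0.0998, 0.0806]
tcp_rot: [0.709, 0.705, -0.0, 0.0]
contact_force: [0.5, 0.6, 0.6]
opening: 0.766
time: 2.87
eef_pos: [0.5264, -0.0993, 0.0823]
tcp_rot: [0.708, 0.706, 0.0, 0.001]
contact_force: [-0.2, -0.3, 6.5]
opening: 0.459
time: 3.28
eef_pos: [0.5278, -0.0995, 0.1248]
tcp_rot: [0.708, 0.706, 0.001, 0.003]
contact_force: [0.9, 0.1, 0.5]
opening: 0.457
```

Gripped at about 40 mm. Lifting clear and carrying toward the chuck, stopping short for a view.

```bash

python3 -m jog '{"travel":[[0,0,30],[0,0,40],[0,15,33],[0,35,0],[0,35,0]],"dr":[[0,0,0],[0,0,0],[0,0,0],[0,0,0],[0,0,0]],"jaw":[255,255,255,255,255]}' 30
python3 -m jog '{"travel":[[0,35,0],[0,35,0],[-4,35,0],[0,10,0],[0,0,0]],"dr":[[0,0,0],[0,0,0],[0,0,0],[0,0,0],[0,0,0]],"jaw":[255,255,255,255,255]}' 30
python3 -m jog '{"travel":[[0,0,0],[0,0,0]],"dr":[[0,0,0],[0,0,0]],"jaw":[255,255]}' 30
python3 - <<'E'
from h import *
s=get_state();im=read_camera("wrist");cv2.imwrite("pics/w2.png",im[...,::-1]);np.save("w2.npy",np.r_[s["eef_pos"],s["tcp_rot"]])
im=read_camera("side");cv2.imwrite("pics/side2.png",im[...,::-1])
E
```

```text
time: 3.7
eef_pos: [0.5267, -0.0139, 0.2267]
tcp_rot: [0.709, 0.705, 0.002, 0.003]
contact_force: [-0.0, -0.3, -1.7]
opening: 0.457
time: 4.12
eef_pos: [0.5203, 0.1036, 0.2228]
tcp_rot: [0.707, 0.708, -0.0, -0.001]
contact_force: [0.6, 0.4, -1.0]
opening: 0.455
time: 4.28
eef_pos: [0.5213, 0.1003, 0.223]
tcp_rot: [0.708, 0.706, -0.0, 0.0]
contact_force: [-0.1, 0.8, -1.0]
opening: 0.462
```

View pics/w2.png

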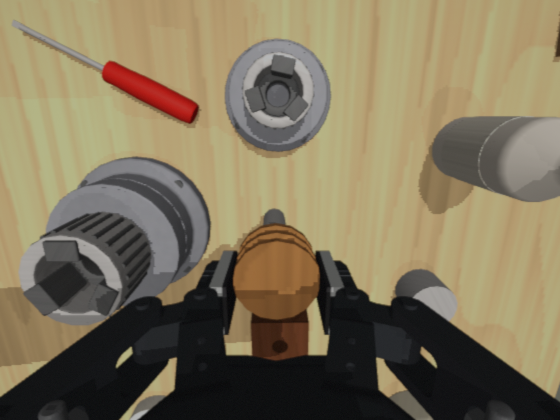

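The view shows the grooved wheel held at about (277,272), with its shank tip at (275,216). The small chuck's sleeve ring is at about (278,90) with the jaws open, and the other chuck lies left at (85,275). Measuring ring and wheel centres.

```bash
python3 - <<'E'
from h import *
p=np.load("w2.npy");P=dict(eef_pos=p[:3],tcp_rot=p[3:]);print(p.round(4))
im=cv2.imread("pics/w2.png");hsv=cv2.cvtColor(im,cv2.COLOR_BGR2HSV);g=hsv[...,2]
print("row90",g[90,225:335:3]);print("ring/sat",hsv[62,262],hsv[45,250])
def ext(m,h,lab,frac=None):
    c=cv2.convexHull(max(cv2.findContours(m.astype(np.uint8),0,1)[0],key=cv2.contourArea))
    e=cv2.fitEllipse(c) 
    w=np.array([ray("wrist",q[0],h,P) for q in c]);print(lab,cv2.boundingRect(c),np.round(e[0],1),np.round(e[1],1),"ext",(w.max(0)-w.min(0)).round(4)[:2],"mid",((w.min(0)+w.max(0))/2).round(4),"ellc",ray("wrist",e[0],h,P).round(4))
z=np.zeros(g.shape,bool);z[45:135,236:320]=1
for th in(140,155,170): ext(z&(g>th)&(hsv[...,1]<60),.104,f"sleeve{th}")
z[:]=0;z[30:160,220:335]=1; ext(z&(hsv[...,1]<70),.02,"foot")
# wheel top: orange
z[:]=0;z[225:325,228:325]=1
m=z&(hsv[...,1]>120)&(g>110);
ys,xs=np.nonzero(m);print("cols/rows",xs.min(),xs.max(),ys.min(),ys.max());print("V col277",g[224:325:2,277])
print("cols row272..",[ (r,np.nonzero(m[r])[0][[0,-1]]) for r in(260,272,285,300)])
zt=p[2]-.072+.092
for uv in((277,272),(277,319)):print(ray("wrist",uv,zt,P).round(4))
print("tip",ray("wrist",(275,214),p[2]-.072,P).round(4))
cv2.imwrite("pics/c2.png",np.hstack([cv2.resize(im[25:165,215:345],None,fx=3,fy=3),cv2.resize(im[200:340,215:345],None,fx=3,fy=3)]))
E
```

```text
[ 5.213e-01  1.003e-01  2.230e-01  7.084e-01  7.058e-01 -5.000e-04
  0.000e+00]
row90 [133 121 140 141 143 144 144 107  93  94  95  90  84  86  52  98 107 105
  98  96  97  49  86  66  57  61 138 178 174 160 148 147 147 147 118 152
 182]
ring/sat [ 15   9 176] [ 22  84 179]
sleeve140 (236, 45, 84, 84) [278.5  89.3] [93.2 99.9] ext [0.0679 0.0619] mid [0.5233 0.1948 0.104 ] ellc [0.5241 0.1938 0.104 ]
sleeve155 (244, 52, 69, 53) [278.   88.5] [68.6 72.9] ext [0.0545 0.0382] mid [0.5237 0.2017 0.104 ] ellc [0.5237 0.1944 0.104 ]
sleeve170 (295, 60, 17, 42) [303.1  80.2] [13.9 41.4] ext [0.0131 0.0302] mid [0.5435 0.2    0.104 ] ellc [0.5436 0.2005 0.104 ]
foot (225, 30, 108, 122) [283.9  86.7] [107.1 137.3] ext [0.1132 0.1201] mid [0.524  0.1959 0.02  ] ellc [0.5304 0.2029 0.02  ]
cols/rows 233 318 225 324
V col277 [ 82 146 154 103  95 149 148 101  88 150 154 154 153 153 153 153 154 153
 152 152 152 152 152 151 151 151 151 151 150 150 150 150 149 123 115 113
 117 116 116 116 116 115 115 114 114 114 113 110  48  38  64]
cols row272.. [(260, array([240, 313])), (272, array([234, 318])), (285, array([234, 313])), (300, array([239, 312]))]
[0.5222 0.1066 0.243 ]
[0.5222 0.0819 0.243 ]
tip [0.5211 0.1042 0.151 ]
```

View pics/c2.png

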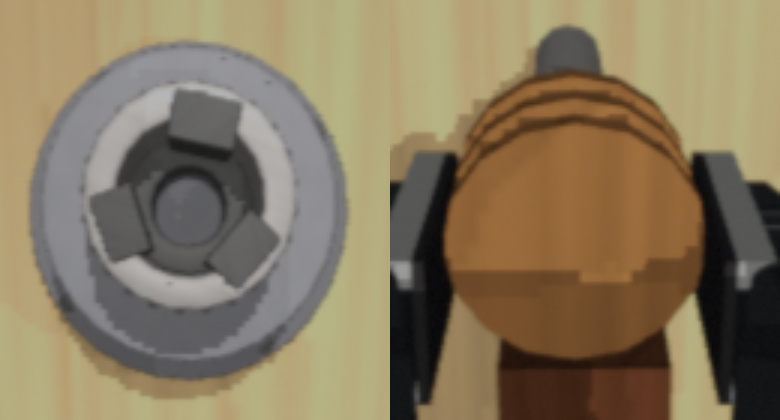

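Ring centre is (0.524, 0.195). The burnisher sits about (0, +1.5) mm from the TCP, so I move about (+2.5, +93) mm, then go down in stages watching force.

```bash

python3 -m jog '{"travel":[[2.5,30,0],[0,35,0],[0,23,-10],[0,5,-10],[0,0,-5]],"dr":[[0,0,0],[0,0,0],[0,0,0],[0,0,0],[0,0,0]],"jaw":[255,255,255,255,255]}' 30
python3 -m jog '{"travel":[[0,0,0],[0,0,0],[0,0,0]],"dr":[[0,0,0],[0,0,0],[0,0,0]],"jaw":[255,255,255]}' 30
python3 - <<'E'
from h import *
s=get_state();print(s["eef_pos"],s["contact_force"],s["wrist_torque"])
a=read_camera("side")[...,::-1];b=read_camera("wrist")[...,::-1]
cv2.imwrite("pics/s3.png",np.hstack([cv2.resize(a[90:190,230:330],(420,420),interpolation=3),cv2.resize(b[170:310,215:340],(375,420),interpolation=3)]))
E
```

```text
time: 4.8
eef_pos: [0.5233, 0.1942, 0.1966]
tcp_rot: [0.708, 0.706, -0.001, -0.001]
contact_force: [-0.1, -0.7, -0.9]
opening: 0.454
time: 5.05
eef_pos: [0.5243, 0.1929, 0.1987]
tcp_rot: [0.709, 0.705, 0.0, 0.0]
contact_force: [0.0, 0.2, -1.2]
opening: 0.452
[0.52428005 0.19289478 0.198653  ] [ 0.03259001  0.21320934 -1.17797324] [-0.01556742 -0.06447686  0.03951834]
```

View pics/s3.png

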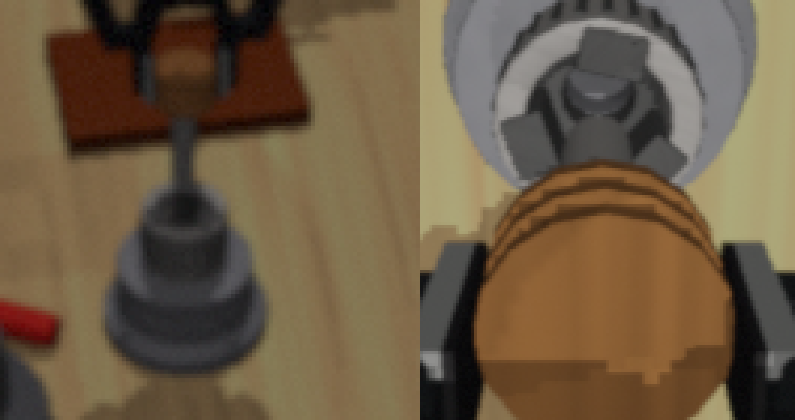

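The shank hangs over the bore: side crop shank at x=182 and sleeve centre at 184, and the wrist crop is symmetric. Inserting.

```bash

python3 -m jog '{"travel":[[0,0,-15],[0,0,-15],[0,0,-10],[0,0,-5],[0,0,0]],"dr":[[0,0,0],[0,0,0],[0,0,0],[0,0,0],[0,0,0]],"jaw":[255,255,255,255,255]}' 30
python3 -m jog '{"travel":[[0,0,-10],[0,0,-10],[0,0,-8],[0,0,-6],[0,0,0]],"dr":[[0,0,0],[0,0,0],[0,0,0],[0,0,0],[0,0,0]],"jaw":[255,255,255,255,255]}' 30
```

```text
time: 5.57
eef_pos: [0.5231, 0.1938, 0.152]
tcp_rot: [0.708, 0.706, -0.001, -0.001]
contact_force: [-1.3, 0.5, -1.2]
opening: 0.454
time: 5.98
eef_pos: [0.5227, 0.194, 0.1172]
tcp_rot: [0.708, 0.706, -0.001, -0.001]
contact_force: [-0.4, 0.3, -1.5]
opening: 0.455
```

```bash

python3 -m jog '{"travel":[[0,0,-3],[0,0,-2],[0,0,0]],"dr":[[0,0,0],[0,0,0],[0,0,0]],"jaw":[255,255,255]}' 30
python3 -m jog '{"travel":[[0,0,-2],[0,0,0]],"dr":[[0,0,0],[0,0,0]],"jaw":[255,255]}' 30
python3 -m jog '{"travel":[[0,0,-1.5],[0,0,0]],"dr":[[0,0,0],[0,0,0]],"jaw":[255,255]}' 30
```

```text
time: 6.23
eef_pos: [0.5238, 0.1943, 0.1141]
tcp_rot: [0.708, 0.706, -0.0, -0.0]
contact_force: [0.1, -0.5, -1.2]
opening: 0.458
time: 6.4
eef_pos: [0.5239, 0.1942, 0.1124]
tcp_rot: [0.708, 0.706, 0.0, 0.0]
contact_force: [0.3, 0.3, -2.2]
opening: 0.456
time: 6.57
eef_pos: [0.5238, 0.1942, 0.1108]
tcp_rot: [0.708, 0.706, -0.0, -0.0]
contact_force: [-0.1, 0.7, -1.2]
opening: 0.454
```

```bash

python3 -m jog '{"travel":[[0,0,-1.5],[0,0,0]],"dr":[[0,0,0],[0,0,0]],"jaw":[255,255]}' 30
python3 -m jog '{"travel":[[0,0,-1.5],[0,0,0]],"dr":[[0,0,0],[0,0,0]],"jaw":[255,255]}' 30
```

```text
time: 6.73
eef_pos: [0.5244, 0.1944, 0.1105]
tcp_rot: [0.708, 0.706, 0.001, 0.0]
contact_force: [-1.9, -0.8, 3.5]
opening: 0.454
time: 6.9
eef_pos: [0.5248, 0.1945, 0.1104]
tcp_rot: [0.708, 0.706, 0.001, 0.001]
contact_force: [-3.5, -1.1, 10.2]
opening: 0.457
```

Floor contact at TCP z 0.1105, as expected from the 28 mm difference. Unloading, releasing and pre-rotating the wrist counter-clockwise for a long turn.

```bash

python3 -m jog '{"travel":[[0,0,2],[0,0,0],[0,0,0],[0,0,0],[0,0,0]],"dr":[[0,0,0],[0,0,0],[0,0,0],[0,0,0],[0,0,0]],"jaw":[200,0,0,0,0]}' 30
python3 -m jog '{"travel":[[0,0,0],[0,0,0],[0,0,0],[0,0,0],[0,0,0]],"dr":[[0,0,0],[0,0,0],[0,0,7],[0,0,7],[0,0,7]],"jaw":[0,0,0,0,0]}' 30
python3 -m jog '{"travel":[[0,0,0],[0,0,0],[0,0,0],[0,0,0],[0,0,0]],"dr":[[0,0,7],[0,0,7],[0,0,7],[0,0,7],[0,0,7]],"jaw":[0,0,0,0,0]}' 30
python3 -m jog '{"travel":[[0,0,0],[0,0,0],[0,0,0],[0,0,0],[0,0,0]],"dr":[[0,0,7],[0,0,7],[0,0,7],[0,0,7],[0,0,7]],"jaw":[0,0,0,0,0]}' 30
python3 - <<'E'
from h import *
s=get_state();print(s["eef_pos"],s["qpos"].round(3),s["wrist_torque"])
b=read_camera("wrist")[...,::-1];a=read_camera("side")[...,::-1]
cv2.imwrite("pics/s4.png",np.hstack([cv2.resize(a[90:190,230:330],(420,420),interpolation=3),cv2.resize(b[150:420,130:430],(375,337),interpolation=3)[:, :][np.r_[0:337,[336]*83]]]))
E
```

```text
time: 7.32
eef_pos: [0.5237, 0.1942, 0.1094]
tcp_rot: [0.708, 0.706, -0.0, -0.0]
contact_force: [-0.0, 0.2, 0.3]
opening: 0.986
time: 7.73
eef_pos: [0.5238, 0.1942, 0.1097]
tcp_rot: [0.565, 0.825, -0.0, -0.0]
contact_force: [-0.5, 0.4, -0.5]
opening: 0.998
time: 8.15
eef_pos: [0.5238, 0.1942, 0.1097]
tcp_rot: [0.291, 0.957, -0.0, -0.0]
contact_force: [0.0, 0.5, 0.5]
opening: 0.996
time: 8.57
eef_pos: [0.5238, 0.1942, 0.1097]
tcp_rot: [-0.01, 1.0, -0.0, -0.0]
contact_force: [0.3, -0.8, 0.1]
opening: 1.005
[0.52379137 0.19421985 0.10970168] [ 0.173  0.166  1.958 -0.     1.018 -1.418] [-0.02806331  0.03238165  0.01045077]
```

View pics/s4.png

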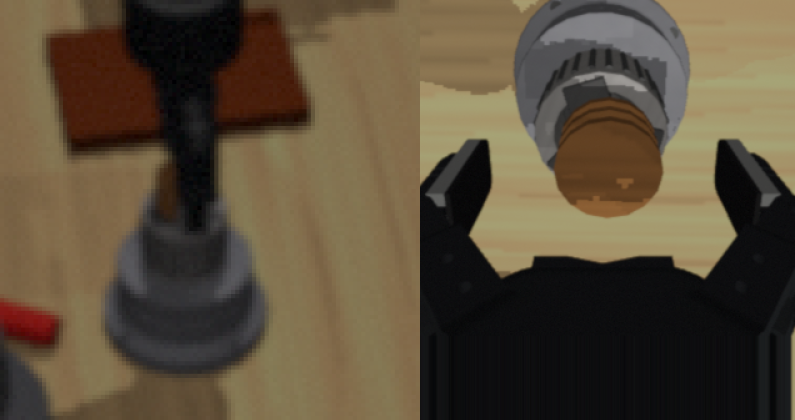

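The burnisher stands in the chuck. The side crop shows the wheel just above the sleeve, and the wrist crop shows it centred between open fingers. Lowering over the sleeve and gripping.

```bash

python3 -m jog '{"travel":[[0,0,-12],[0,0,-14],[0,0,-11],[0,0,-5.5],[0,0,0]],"dr":[[0,0,0],[0,0,0],[0,0,0],[0,0,0],[0,0,0]],"jaw":[0,0,0,0,0]}' 30
python3 -m jog '{"travel":[[0,0,0],[0,0,0],[0,0,0],[0,0,0]],"dr":[[0,0,0],[0,0,0],[0,0,0],[0,0,0]],"jaw":[255,255,255,255]}' 40
python3 -m jog '{"travel":[[0,0,0],[0,0,0],[0,0,0]],"dr":[[0,0,0],[0,0,0],[0,0,0]],"jaw":[255,255,255]}' 90
python3 -c "
from plant import *
s=get_state();print(s['eef_pos'],s['wrist_torque'],s['contact_force'],s['joint_efforts'].round(2))"
```

```text
time: 9.08
eef_pos: [0.5222, 0.1939, 0.0648]
tcp_rot: [-0.007, 1.0, -0.0, -0.002]
contact_force: [-0.1, -0.9, -0.7]
opening: 0.999
time: 9.42
eef_pos: [0.5244, 0.1934, 0.0686]
tcp_rot: [-0.008, 1.0, -0.001, 0.0]
contact_force: [-1.5, -4.5, 4.0]
opening: 0.678
time: 9.67
eef_pos: [0.5244, 0.1933, 0.0689]
tcp_rot: [-0.008, 1.0, -0.001, 0.0]
contact_force: [-1.7, -3.3, 6.3]
opening: 0.664
[0.5244058  0.19333932 0.06890852] [-1.14998263  0.4369004   0.00854803] [-1.7061618  -3.30633799  6.26467506] [ 1.660e+00 -3.053e+01 -2.365e+01  1.100e+00 -8.900e-01  2.000e-02]
```

```bash

P='from plant import *;s=get_state();print("TAU",s["wrist_torque"].round(3),s["joint_efforts"].round(2)[5],"q6",s["qpos"][5].round(3),"F",s["contact_force"].round(1))'
python3 -m jog '{"travel":[[0,0,0],[0,0,0],[0,0,0],[0,0,0],[0,0,0]],"dr":[[0,0,-3],[0,0,-5],[0,0,-5],[0,0,-5],[0,0,-5]],"jaw":[255,255,255,255,255]}' 90 | tail -1; python3 -c "$P"
python3 -m jog '{"travel":[[0,0,0],[0,0,0],[0,0,0],[0,0,0],[0,0,0]],"dr":[[0,0,-5],[0,0,-5],[0,0,-5],[0,0,-5],[0,0,-5]],"jaw":[255,255,255,255,255]}' 90 | tail -1; python3 -c "$P"
python3 -m jog '{"travel":[[0,0,0],[0,0,0],[0,0,0],[0,0,0],[0,0,0]],"dr":[[0,0,-5],[0,0,-5],[0,0,-5],[0,0,-5],[0,0,-5]],"jaw":[255,255,255,255,255]}' 90 ; python3 -c "$P"
```

```text
opening: 0.665
TAU [-1.324  0.638  0.282] -0.23 q6 -1.007 F [-2.9 -6.6  7.5]
opening: 0.671
TAU [-1.436  0.859  0.282] -0.23 q6 -0.571 F [-4.  -9.7  8.2]
time: 10.92
eef_pos: [0.5233, 0.1919, 0.0689]
tcp_rot: [0.59, 0.808, -0.003, 0.0]
contact_force: [-5.6, -9.8, 10.5]
opening: 0.661
TAU [-1.508  1.121  0.322] -0.22 q6 -0.135 F [-5.6 -9.8 10.5]
```

```bash

P='from plant import *;s=get_state();print("TAU",s["wrist_torque"].round(3),s["joint_efforts"].round(2)[5],"q6",s["qpos"][5].round(3),"F",s["contact_force"].round(1))'
python3 -m jog '{"travel":[[0,0,0],[0,0,0],[0,0,0],[0,0,0],[0,0,0]],"dr":[[0,0,-3],[0,0,-3],[0,0,-3],[0,0,-3],[0,0,-3]],"jaw":[255,255,255,255,255]}' 90 | tail -1; python3 -c "$P"
python3 -m jog '{"travel":[[0,0,0],[0,0,0],[0,0,0],[0,0,0],[0,0,0]],"dr":[[0,0,-3],[0,0,-3],[0,0,-3],[0,0,-3],[0,0,-3]],"jaw":[255,255,255,255,255]}' 90; python3 -c "$P"
```

```text
opening: 0.664
TAU [-1.544  1.288  0.244] -0.03 q6 0.126 F [ -8.  -10.4  11.5]
time: 11.75
eef_pos: [0.5225, 0.1919, 0.0689]
tcp_rot: [0.778, 0.628, -0.004, 0.0]
contact_force: [-7.2, -10.7, 12.3]
opening: 0.659
TAU [-1.424  1.492  0.354] -0.03 q6 0.387 F [ -7.2 -10.7  12.3]
```

```bash

P='from plant import *;s=get_state();print("TAU",s["wrist_torque"].round(3),s["joint_efforts"].round(2)[5],"q6",s["qpos"][5].round(3),"F",s["contact_force"].round(1))'
python3 -m jog '{"travel":[[0,0,0],[0,0,0],[0,0,0]],"dr":[[0,0,-3],[0,0,-3],[0,0,-3]],"jaw":[255,255,255]}' 90 | tail -1; python3 -c "$P"
```

```text
opening: 0.665
TAU [-1.354  1.624  0.281] -0.03 q6 0.544 F [ -8.  -11.2  13. ]
```

```bash

P='from plant import *;s=get_state();print("TAU",s["wrist_torque"].round(3),s["joint_efforts"].round(2)[5],"q6",s["qpos"][5].round(3),"F",s["contact_force"].round(1))'
python3 -m jog '{"travel":[[0,0,0],[0,0,0],[0,0,0]],"dr":[[0,0,-3],[0,0,-3],[0,0,-3]],"jaw":[255,255,255]}' 90; python3 -c "$P"
```

```text
time: 12.25
eef_pos: [0.522, 0.1921, 0.0689]
tcp_rot: [0.867, 0.499, -0.004, 0.0]
contact_force: [-9.8, -11.1, 12.5]
opening: 0.661
TAU [-1.239  1.67   0.348] -0.03 q6 0.702 F [ -9.8 -11.1  12.5]
```

```bash

P='from plant import *;s=get_state();print("TAU",s["wrist_torque"].round(3),s["joint_efforts"].round(2)[5],"q6",s["qpos"][5].round(3),"F",s["contact_force"].round(1))'
python3 -m jog '{"travel":[[0,0,0],[0,0,0],[0,0,0]],"dr":[[0,0,-3],[0,0,-3],[0,0,-3]],"jaw":[255,255,255]}' 90 | tail -1; python3 -c "$P"
python3 -m jog '{"travel":[[0,0,0]],"dr":[[0,0,-3]],"jaw":[255]}' 90 | tail -1; python3 -c "$P"
```

```text
opening: 0.664
TAU [-1.12   1.858  0.359] -0.02 q6 0.859 F [-10.3 -10.2  13.3]
opening: 0.661
TAU [-1.034  1.837  0.357] 0.01 q6 0.911 F [ -9.7 -10.6  13.2]
```

```bash

P='from plant import *;s=get_state();print("TAU",s["wrist_torque"].round(3),s["joint_efforts"].round(2)[5],"q6",s["qpos"][5].round(3),"F",s["contact_force"].round(1))'
python3 -m jog '{"travel":[[0,0,0],[0,0,0]],"dr":[[0,0,-3],[0,0,-3]],"jaw":[255,255]}' 90 | tail -1; python3 -c "$P"
python3 -m jog '{"travel":[[0,0,0]],"dr":[[0,0,-3]],"jaw":[255]}' 90 ; python3 -c "$P"
```

```text
opening: 0.664
TAU [-0.844  1.89   0.498] 0.1 q6 1.015 F [-11.   -9.8  13. ]
time: 12.83
eef_pos: [0.5216, 0.1925, 0.0689]
tcp_rot: [0.943, 0.332, -0.004, 0.001]
contact_force: [-11.5, -10.0, 14.4]
opening: 0.664
TAU [-0.826  1.895  0.466] 0.15 q6 1.067 F [-11.5 -10.   14.4]
```

Torque is climbing: j6 effort went from -0.03 to 0.15, so the jaws have met the shank. Continuing to about +0.45 N m.

```bash

P='from plant import *;s=get_state();print("TAU",s["wrist_torque"].round(3),s["joint_efforts"].round(2)[5],"q6",s["qpos"][5].round(3),"F",s["contact_force"].round(1))'
python3 -m jog '{"travel":[[0,0,0],[0,0,0]],"dr":[[0,0,-3],[0,0,-3]],"jaw":[255,255]}' 90 | tail -1; python3 -c "$P"
python3 -m jog '{"travel":[[0,0,0]],"dr":[[0,0,-3]],"jaw":[255]}' 90 | tail -1; python3 -c "$P"
```

```text
opening: 0.663
TAU [-0.606  1.935  0.572] 0.25 q6 1.172 F [-11.2  -9.7  13.7]
opening: 0.664
TAU [-0.569  1.924  0.617] 0.31 q6 1.224 F [-11.3  -8.8  14.6]
```

```bash

P='from plant import *;s=get_state();print("TAU",s["wrist_torque"].round(3),s["joint_efforts"].round(2)[5],"q6",s["qpos"][5].round(3),"F",s["contact_force"].round(1))'
python3 -m jog '{"travel":[[0,0,0],[0,0,0]],"dr":[[0,0,-3],[0,0,-3]],"jaw":[255,255]}' 90 | tail -1; python3 -c "$P"
```

```text
opening: 0.663
TAU [-0.373  1.979  0.751] 0.41 q6 1.328 F [-11.2  -9.2  14.2]
```

Reading is +0.44 N m over free turning, which is hand-tight. Releasing and lifting clear.

```bash

python3 -m jog '{"travel":[[0,0,0],[0,0,0],[0,0,0],[0,0,0],[0,0,0]],"dr":[[0,0,0],[0,0,0],[0,0,0],[0,0,0],[0,0,0]],"jaw":[0,0,0,0,0]}' 30
python3 -m jog '{"travel":[[0,0,5],[0,0,15],[0,0,25],[0,0,35],[0,0,35]],"dr":[[0,0,0],[0,0,0],[0,0,0],[0,0,0],[0,0,0]],"jaw":[0,0,0,0,0]}' 30
python3 -m jog '{"travel":[[0,-30,20],[0,-35,0],[0,-35,0],[0,0,0],[0,0,0]],"dr":[[0,0,0],[0,0,0],[0,0,0],[0,0,0],[0,0,0]],"jaw":[0,0,0,0,0]}' 30
python3 - <<'E'
from h import *
s=get_state();print(s["contact_force"],s["wrist_torque"])
a=read_camera("side")[...,::-1];b=read_camera("top")[...,::-1]
cv2.imwrite("pics/s5.png",np.hstack([cv2.resize(a[110:320,220:330],(314,600),interpolation=3),cv2.resize(b[140:290,190:370],(480,400),interpolation=3)[np.r_[0:400,[399]*200]]]))
E
```

```text
time: 13.67
eef_pos: [0.5241, 0.1945, 0.0674]
tcp_rot: [0.978, 0.207, 0.0, -0.0]
contact_force: [0.9, 0.1, -0.3]
opening: 1.001
time: 14.08
eef_pos: [0.523, 0.1942, 0.1828]
tcp_rot: [0.978, 0.206, -0.001, -0.0]
contact_force: [0.1, -0.0, 0.4]
opening: 1.001
time: 14.5
eef_pos: [0.5241, 0.0929, 0.2029]
tcp_rot: [0.979, 0.205, 0.0, -0.0]
contact_force: [-0.0, 0.6, -0.5]
opening: 0.999
[-0.00391906  0.61248537 -0.47361741] [-0.01747221 -0.0078302  -0.00531711]
```

View pics/s5.png

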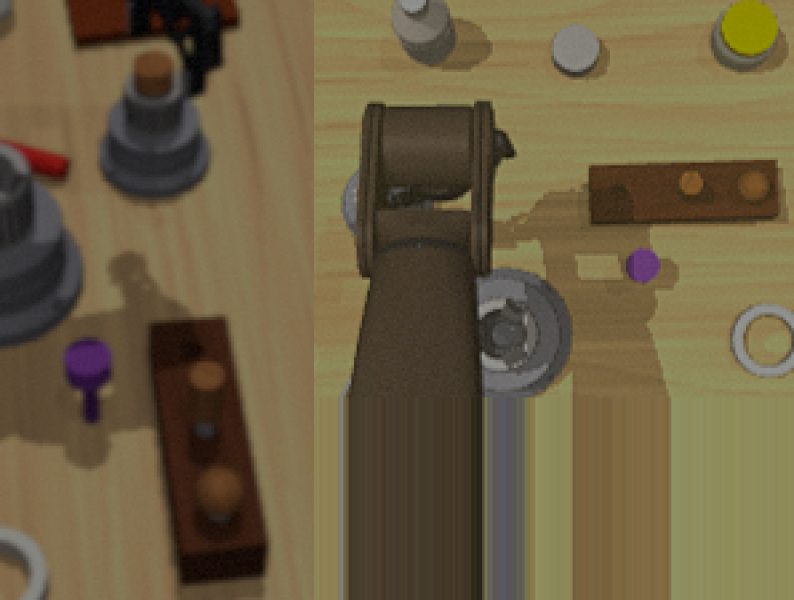

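The burnisher stands upright over the sleeve (side crop (155,70)), the drum and dome are in their holes, and nothing else has moved. One quick height check, then handing in.

```bash
python3 - <<'E'
from h import *
print("expected px of wheel-top centre",proj("side",np.array([.524,.195,.130])),"seen about (274,131)")
print(sign_off())
E
```

```text
expected px of wheel-top centre [273.27660747 130.80752252] seen about (274,131)
the job is handed in; nothing more can be done
None
```

I clamped the burnisher in the smaller chuck and handed the job in at about 14.6 s. I took it from its rack hole and lowered it until the shank touched the bore floor. The sleeve then turned about 2.75 rad clockwise in one grasp, so no regrasp was needed.

- **Tightness:** the torque rose about 0.44 N m over free turning, on both the wrist torque and the joint 6 effort, so it is hand-tight. The jaws met the shank at roughly 2.3 rad.
- **Seating:** in the last pictures the burnisher stands upright. Its wheel top is at side pixel (274,131) against an expected (273.3,130.8) for fully home.
- **Other things on the bench:** the drum and dome stand in their holes, and nothing seen in the last crops had moved. I did not look again at the cup, mallet and notebook, but the arm went nowhere near them.
- **Disagreements and limits:**
  - **Chuck position:** the top camera put the chuck about 4 mm from where the wrist camera did. I used the wrist value, and the insertion met no side contact.
  - **Torque readings:** joint 6 effort shifted by about 0.2 N m when I slowed the turn, so I compared only readings at the same slow speed.
  - **Side load:** it rose to about 15 N during the turn, probably from a slightly off-centre grasp, and went away on release.
  - **Jaw forces:** these could not be measured directly.

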